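# Reject the weak spring clamp

### The job

One of the four spring clamps in the leaning rack has gone weak. Find it by squeezing the handles where the clamps stand, then take it out and leave it lying in the red reject tray. Leave the three sound clamps standing shut in their places, do not press the emergency stop, and do not disturb the tape, meter or screwdriver.

Things in the scene. Friction and masses are not known exactly. Their poses are not given: they have to be found in the camera images.
- clamp_a_mid (a point): Pivot centre of spring clamp A: yellow, like a big clothes peg, 126 mm long, 25 thick (x), 32 x 36 black housing, orange handle sleeves, about 0.1 kg; all four look alike. z runs along it: jaw ends 48 mm below, handle ends 78 mm above; handles are squeezed along y. It stands in the rack jaws down, its z leaning 34 degrees from vertical towards the rack's -x (the robot's side).
- clamp_a_left: Handle and jaw of clamp A on its +y side: origin at the pivot; axes as the clamp's with jaws shut; turns about x by up to 0.22 rad as it is squeezed. The handle is a plate 22 mm wide (x), 6 thick. The pair stand in a V: 55 mm over the outside 62 mm above the pivot (a good place to squeeze), 62 mm at the ends; at the stop parallel, 26 mm. Handles stand free from 25 mm above the pivot.
- clamp_a_right: The like handle and jaw of clamp A on its -y side; both turn alike. The spring presses the jaws together. Squeezed 65 mm above the pivot, a sound spring takes 14 N on each handle to start and 24 N at the stop (jaws pressed together with 23 N); the one weak spring takes 3 N to start and 7 N at the stop (jaws 4 N). Any of the four may be the weak one.
- clamp_b_mid (a point): Pivot centre of spring clamp B: yellow, like a big clothes peg, 126 mm long, 25 thick (x), 32 x 36 black housing, orange handle sleeves, about 0.1 kg; all four look alike. z runs along it: jaw ends 48 mm below, handle ends 78 mm above; handles are squeezed along y. It stands in the rack jaws down, its z leaning 34 degrees from vertical towards the rack's -x (the robot's side).
- clamp_b_left: Handle and jaw of clamp B on its +y side: origin at the pivot; axes as the clamp's with jaws shut; turns about x by up to 0.22 rad as it is squeezed. The handle is a plate 22 mm wide (x), 6 thick. The pair stand in a V: 55 mm over the outside 62 mm above the pivot (a good place to squeeze), 62 mm at the ends; at the stop parallel, 26 mm. Handles stand free from 25 mm above the pivot.
- clamp_b_right: The like handle and jaw of clamp B on its -y side; both turn alike. The spring presses the jaws together. Squeezed 65 mm above the pivot, a sound spring takes 14 N on each handle to start and 24 N at the stop (jaws pressed together with 23 N); the one weak spring takes 3 N to start and 7 N at the stop (jaws 4 N). Any of the four may be the weak one.
- clamp_c_mid (a point): Pivot centre of spring clamp C: yellow, like a big clothes peg, 126 mm long, 25 thick (x), 32 x 36 black housing, orange handle sleeves, about 0.1 kg; all four look alike. z runs along it: jaw ends 48 mm below, handle ends 78 mm above; handles are squeezed along y. It stands in the rack jaws down, its z leaning 34 degrees from vertical towards the rack's -x (the robot's side).
- clamp_c_left: Handle and jaw of clamp C on its +y side: origin at the pivot; axes as the clamp's with jaws shut; turns about x by up to 0.22 rad as it is squeezed. The handle is a plate 22 mm wide (x), 6 thick. The pair stand in a V: 55 mm over the outside 62 mm above the pivot (a good place to squeeze), 62 mm at the ends; at the stop parallel, 26 mm. Handles stand free from 25 mm above the pivot.
- clamp_c_right: The like handle and jaw of clamp C on its -y side; both turn alike. The spring presses the jaws together. Squeezed 65 mm above the pivot, a sound spring takes 14 N on each handle to start and 24 N at the stop (jaws pressed together with 23 N); the one weak spring takes 3 N to start and 7 N at the stop (jaws 4 N). Any of the four may be the weak one.
- clamp_d_mid (a point): Pivot centre of spring clamp D: yellow, like a big clothes peg, 126 mm long, 25 thick (x), 32 x 36 black housing, orange handle sleeves, about 0.1 kg; all four look alike. z runs along it: jaw ends 48 mm below, handle ends 78 mm above; handles are squeezed along y. It stands in the rack jaws down, its z leaning 34 degrees from vertical towards the rack's -x (the robot's side).
- clamp_d_left: Handle and jaw of clamp D on its +y side: origin at the pivot; axes as the clamp's with jaws shut; turns about x by up to 0.22 rad as it is squeezed. The handle is a plate 22 mm wide (x), 6 thick. The pair stand in a V: 55 mm over the outside 62 mm above the pivot (a good place to squeeze), 62 mm at the ends; at the stop parallel, 26 mm. Handles stand free from 25 mm above the pivot.
- clamp_d_right: The like handle and jaw of clamp D on its -y side; both turn alike. The spring presses the jaws together. Squeezed 65 mm above the pivot, a sound spring takes 14 N on each handle to start and 24 N at the stop (jaws pressed together with 23 N); the one weak spring takes 3 N to start and 7 N at the stop (jaws 4 N). Any of the four may be the weak one.
- rack: Fixed aluminium and dark steel rack, base 150 x 400 mm, 120 mm high without clamps; four channels at y = -150, -50, 50, 150 mm, each 42 mm wide between low black cheeks. Origin on the bench under the row of pivots, which are 105 mm up. Each clamp rests loosely on a ledge and a back rest on its robot side, and comes out when pulled 65 mm along its own z.
- tray: Fixed red open reject tray, 220 (x) x 180 (y) mm outside, 45 mm high, walls and floor 5 mm thick. Origin at the centre of its underside, on the bench.
- stop (a joint): Travel of the red emergency stop button (40 mm across, on a yellow box, fixed on the bench): 0 as it is, 0.006 m pressed. Not to be pressed.
- stop_top (a point): Top of the emergency stop button.
- tape: Bystander: roll of grey tape lying flat, 100 mm across, 36 mm high, origin under its centre.
- meter: Bystander: blue handheld meter lying flat, 160 (x) x 80 x 32 mm, origin under its centre.
- driver: Bystander: screwdriver with a red handle lying on the bench beyond the rack, about 200 mm long along its x axis.
Not all that is in view belongs to the job. Leave any pink look-alike of the part that bears clamp_b_mid alone.

How it is judged:
By the outcome, as a careful person would: the job done as asked, in the order asked, and still so for the second after the job is handed in, with the robot touching nothing.
It also fails if it takes over 58 s, if anything falls off the work surface, if the arm or the gripper's body presses on something with over 40 N, if the wrist force passes 120 N, or if a joint passes its speed limit or range.

### The arm

A 7-joint arm with a two-finger parallel gripper is mounted at the origin on the work surface. World frame = base frame: x ahead of the robot, y to its left, z up, the work surface at z = 0. Lengths are in m, angles in rad, forces in N, time in s.
With the tool pointing down it reaches from about 0.4 to 0.85 m from the base axis. Payload 4.5 kg.
Tool frame: the origin (TCP) lies midway between the tips of the shut fingers; the grasp point (between the pads) lies 19 mm behind it (env.tcp_to_grasp is the distance from the TCP to the grasp point, in m); x points along the fingers, y is the direction in which the jaws open and shut, and the axes are right-handed (so a half turn about x gives the same grasp; the last joint's range is limited). The gripper opens to 85 mm and grips with 20 to 120 N. Pads are 22 mm wide; open, the fingers measure 114 mm over their backs; the gripper's body (76 mm by 85 mm) begins 54 mm behind the grasp point. The pads swing forward as they close: fully open they stand 13 mm farther back than shut.
Start: joints at [-1.226, 0.689, -0.195, 1.565, 0.157, 0.902, -0.215], TCP at [0.191, 0.595, 0.202] pointing down, gripper open.
Joint ranges: [-3.01, 3.01], [-0.46, 2.08], [-1.47, 1.51], [0.13, 2.56], [-1, 4.14], [0.04, 2.09], [-2.66, 2.66]. Speed limits (rad/s): [2.57, 2.57, 3.14, 3.14, 3.14, 3.14, 3.14].

### API

Orientations are given as a unit quaternion [w, x, y, z].
In Python, from workcell import env gives the robot as it stands. The module is installed in compiled form; this text tells all that it offers.
- The arm moves only by the tool send_rows, never from a script. Its argument "moves" is a list that holds one entry, the list of rows, each a list of 7 numbers: the turn, a rotation vector about the tool's x, y, z each as a share of 4 degrees, from -1 to 1, then the shift along the tool's x, y, z each as a share of 20 mm, from -1 to 1, then the gripper's target within -1 to 1 (fully open at 1, half-way at 0, shut at -1). In form: [[[wx, wy, wz, tx, ty, tz, hand], ...]]. A call has 1 to 20 rows; each row shifts and turns the commanded pose from where the row before left it, along the tool's axes as they then stand; what a row does not reach is not made up. A row lasts 1/12 s, in which the tool goes at most 41.7 mm and 7.16 degrees, less where a joint would pass 70% of its speed; a pose out of reach is approached as far as the arm can. A call with a number of a shift or a turn outside -1 to 1 is refused whole. A call with a gripper value outside its range is refused whole. The fingers move at their own pace and stop on an object; "squeeze" is the grip in N (left out, the last holds). Time passes only in rows, so rows that do not move let the fingers close. It gives the time, the measured TCP pose, the force and the opening at its end, in the units of the state.
- env.observe(): the state, without advancing time (a new reading comes with each control period).
- env.grab_frame(name): name is "side" or "top" or "wrist"; returns the picture (384x512x3 uint8, blue, green, red); there is no depth.
- env.camera_params(name): a dict with "vfov" (degrees; the focal length in pixels is half the picture's height over the tangent of half this angle, whatever the lens; pixels are square), "cx", "cy" (the principal point, pixels), "D" ([k1, k2, p1, p2, k3] as OpenCV has them; the pictures are not rectified), "cam_to_world" (4x4, takes a point from camera to world coordinates); the wrist camera has in their place "hand_eye" (4x4, takes a point from camera to tool coordinates, whose origin is the TCP and whose axes are the tool frame's). Camera axes: x right, y down, z forward; pixel columns grow to the right and rows downward; lengths in m; the calibration is good to about 2 mm. A picture is of the moment at which its call begins: read the wrist's pose just before it. camera_params takes no time and is no camera call.
- env.finish_job(): hands the job in, once; it reports no verdict.
The state is a dict: "t": time; "qpos": joint angles; "qd": joint speeds; "joint_efforts": joint torques, N m; "position": TCP position; "tool_rot": TCP orientation; "force": force on the tool from outside, world axes, zero at the start; "ft_torque": the same for the moment, N m; "gripper_width": opening from 0.0 (shut) to 1.0 (fully open).
Only numpy, scipy, OpenCV 4.12 (cv2) and the standard library are available. Lean on these libraries where they do the work, as an engineer would, in place of code of your own. Each camera call takes 0.05 s, during which the arm holds its last target.

## Working session

There is one attempt and no reset: what is moved stays moved. The work goes in short steps, Python scripts to look and compute and a tool call to move; the robot and the scene stay as the last step left them, time stands still between calls to the robot, and variables do not carry over. Pictures are saved under pics/ and viewed, and the job is handed in when it is done.

Besides the shell and the picture viewer there is one more tool, called after "Emit:" by a JSON object that holds its "method" and its "body". send_rows: Moves the arm, as the interface text tells. Shift numbers are shares of 20 mm and turn numbers shares of 4 degrees, none past 1 either way. Its arguments: {"type":"object","properties":{"moves":{"type":"array","items":{"type":"array","items":{"type":"array","items":{"type":"number","minimum":-1,"maximum":1}}}},"squeeze":{"type":"number"}},"required":["moves"]}

```bash
mkdir -p pics
python3 - <<'E'
from workcell import env
import cv2,numpy as np
print(env.observe(), env.tcp_to_grasp)
for n in ["side","top","wrist"]:
    p=env.camera_params(n);print(n,p)
    cv2.imwrite(f"pics/{n}0.png",env.grab_frame(n))
E
```

```text
{'t': 0.0, 'qpos': array([-1.22618606,  0.6900074 , -0.19453067,  1.56638243,  0.15729617,
        0.90249468, -0.21506124]), 'qd': array([ 0.00013339, -0.0001997 ,  0.00194082, -0.00013534, -0.00049072,
        0.00072131,  0.00097738]), 'joint_efforts': array([-2.61630603e-04, -5.39608741e+01, -1.26635771e+00, -1.58544302e+01,
        9.20742110e-03,  9.31063987e-03,  6.68207548e-06]), 'position': array([0.19096454, 0.59434778, 0.20095969]), 'tool_rot': array([ 0.69853195,  0.10872919,  0.69865331, -0.11006651]), 'force': array([0.6116382 , 0.93930736, 0.63802892]), 'ft_torque': array([-0.04248626, -0.02064985, -0.02740302]), 'gripper_width': 0.9981996964363236} 0.0187
side {'vfov': 45.373364415408744, 'cx': 260.20432891554094, 'cy': 191.3999138555774, 'D': array([-0.03367136,  0.        ,  0.        ,  0.        ,  0.        ]), 'cam_to_world': array([[-0.98996808, -0.09277216,  0.10656697,  0.40578759],
       [-0.14107899,  0.69035807, -0.70957907,  0.76769645],
       [-0.00774018, -0.71749499, -0.69652065,  0.87525709],
       [ 0.        ,  0.        ,  0.        ,  1.       
[... 248 characters left out ...]
     [-0.99755381, -0.06696975,  0.02003594, -0.04277891],
       [-0.00622301, -0.20040814, -0.97969273,  1.48828956],
       [ 0.        ,  0.        ,  0.        ,  1.        ]])}
wrist {'vfov': 65.7787362471606, 'cx': 255.94807396221958, 'cy': 191.82496122231478, 'D': array([-0.00137796,  0.        ,  0.        ,  0.        ,  0.        ]), 'hand_eye': array([[ 5.36049057e-05, -2.74924340e-01,  9.61465862e-01,
        -1.71933477e-01],
       [ 9.99999277e-01, -1.14004771e-03, -3.81741822e-04,
         1.23951543e-03],
       [ 1.20106707e-03,  9.61465188e-01,  2.74924080e-01,
        -6.94036801e-02],
       [ 0.00000000e+00,  0.00000000e+00,  0.00000000e+00,
         1.00000000e+00]])}
```

View pics/side0.png

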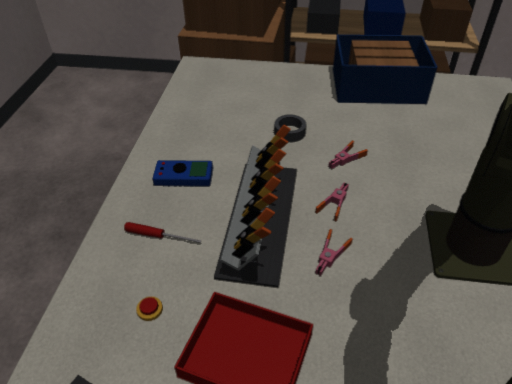

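View pics/top0.png

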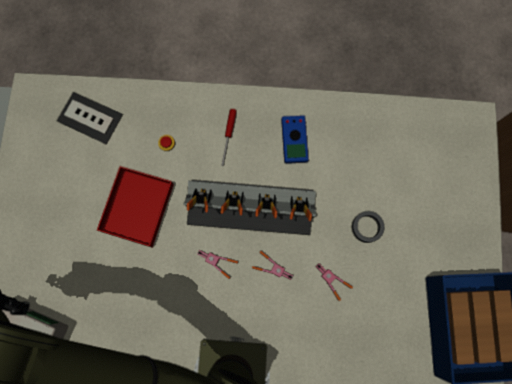

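View pics/wrist0.png

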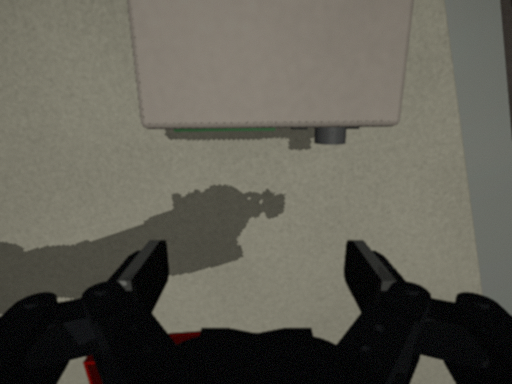

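Side and top show the four yellow/black clamps with orange handles in the rack (top ≈(201,197),(234,201),(268,204),(302,207)). The three pink look-alikes lie on the bench (top ≈(213,260),(273,266),(331,280)) and are to be left alone. The red tray is at (137,206) and the stop at (167,143). Next I'll take a close crop.

Run:
```python
import cv2
a=cv2.imread("pics/top0.png")[165:250,90:330];b=cv2.imread("pics/side0.png")[110:290,200:320]
cv2.imwrite("pics/top0c.png",cv2.resize(a*1,None,fx=3.3,fy=3.3,interpolation=2))
cv2.imwrite("pics/side0c.png",cv2.resize(b,None,fx=3.3,fy=3.3,interpolation=2))
```

```text
(no output)
```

View pics/top0c.png

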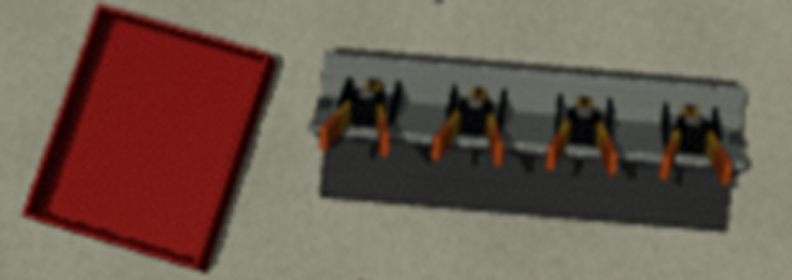

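View pics/side0c.png

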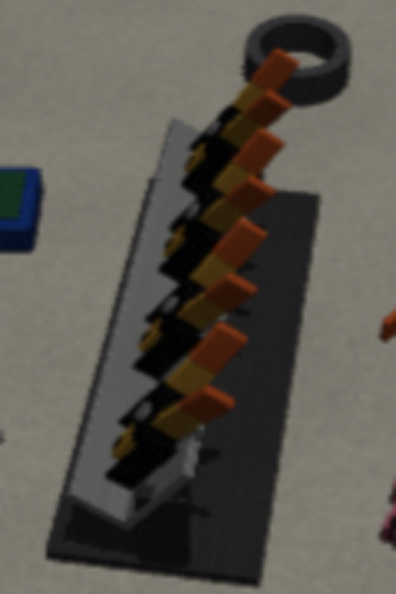

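The crop confirms four yellow clamps with orange V handles, opening toward the robot. Next step: find the orange handle blobs in both views, the rack front edge and the tray, then triangulate.

```bash
cat > h.py <<'E'
import cv2,numpy as np
from workcell import env
def K(n):
    p=env.camera_params(n);f=192/np.tan(np.radians(p["vfov"])/2)
    return np.array([[f,0,p["cx"]],[0,f,p["cy"]],[0,0,1]]),np.array(p["D"]),p
def ray(n,uv):
    k,D,p=K(n);u=cv2.undistortPoints(np.array([[uv]],float),k,D)[0,0]
    T=p["cam_to_world"] if "cam_to_world" in p else None
    return T[:3,3],T[:3,:3]@np.array([u[0],u[1],1])
def plane(n,uv,z):
    o,d=ray(n,uv);return o+d*(z-o[2])/d[2]
def tri(uv1,uv2):
    o1,d1=ray("top",uv1);o2,d2=ray("side",uv2)
    s=np.linalg.lstsq(np.c_[d1,-d2],o2-o1,rcond=None)[0]
    a,b=o1+d1*s[0],o2+d2*s[1];return (a+b)/2,np.linalg.norm(a-b)
def proj(n,P):
    k,D,p=K(n);M=np.linalg.inv(p["cam_to_world"])
    return cv2.projectPoints(np.atleast_2d(P).astype(float),cv2.Rodrigues(M[:3,:3])[0],M[:3,3],k,D)[0][:,0]
E
python3 - <<'E'
from h import *
for n,box in (("top",(180,180,325,225)),("side",(230,110,300,265))):
    im=cv2.imread(f"pics/{n}0.png");h=cv2.cvtColor(im,cv2.COLOR_BGR2HSV)
    m=cv2.inRange(h,(3,140,80),(13,255,255));M=np.zeros_like(m);x0,y0,x1,y1=box;M[y0:y1,x0:x1]=m[y0:y1,x0:x1]
    c,_=cv2.findContours(M,0,2)
    for q in c:
        if cv2.contourArea(q)>4: print(n,cv2.contourArea(q),np.round(cv2.minAreaRect(q)[0],1),np.round(cv2.boxPoints(cv2.minAreaRect(q)),1).tolist())
    m=cv2.inRange(h,(0,150,50),(5,255,255));c,_=cv2.findContours(m,0,2);q=max(c,key=cv2.contourArea);b=cv2.boxPoints(cv2.minAreaRect(q));print(n,"tray",[np.round(plane(n,x,.045)[:2],3).tolist() for x in b])
for uv in ((187.6,224.4),(310.3,234.7)): print("rack front",plane("top",uv,.01))
for uv in ((200+50/3.3,110+558/3.3),(200+260/3.3,110+583/3.3),(200+320/3.3,110+195/3.3)): print("rack side cam",plane("side",uv,.008))
print("stop",plane("top",(167,143),.06),"tape",plane("top",(367,226),.036),"meter",plane("top",(295,139),.03))
E
```

```text
top 16.5 [309.3 214.5] [[306.8999938964844, 209.10000610351562], [310.29998779296875, 208.6999969482422], [311.70001220703125, 219.8000030517578], [308.29998779296875, 220.1999969482422]]
top 12.5 [291.4 213. ] [[289.3999938964844, 217.89999389648438], [290.8999938964844, 207.6999969482422], [293.29998779296875, 208.0], [291.79998779296875, 218.3000030517578]]
top 16.5 [274.8 212. ] [[272.8999938964844, 207.0], [275.5, 206.6999969482422], [276.70001220703125, 216.89999389648438], [274.0, 217.1999969482422]]
top 13.5 [256.8 210.8] [[254.39999389648438, 215.60000610351562], [256.70001220703125, 205.5], [259.20001220703125, 206.0], [257.0, 216.1999969482422]]
top 18.0 [240.5 209. ] [[239.0, 204.0], [242.0, 204.0], [242.0, 214.0], [239.0, 214.0]]
top 16.0 [222.4 207.2] [[219.60000610351562, 212.39999389648438], [222.39999389648438, 201.39999389648438], [225.1999969482422, 202.10000610351562], [222.5, 213.10000610351562]]
top 17.5 [206.  206.5] [[205.0, 201.0], [207.0, 201.0], [207.0, 212.0], [205.0, 212.0]]
top 12.0 [188.2 204.1] [[185.1999969482422, 209.10000610351562], [188.39999389648
[... 1105 characters left out ...]
10000610351562]]
side 8.5 [283.9 139.4] [[280.0, 138.0], [281.1000061035156, 136.39999389648438], [287.79998779296875, 140.8000030517578], [286.70001220703125, 142.5]]
side 5.0 [284.5 127. ] [[280.0, 125.0], [289.0, 125.0], [289.0, 129.0], [280.0, 129.0]]
side tray [[0.625, 0.415], [0.616, 0.23], [0.372, 0.286], [0.41, 0.454]]
rack front [0.4534971  0.17533473 0.01      ]
rack front [ 0.44744697 -0.21932139  0.01      ]
rack side cam [0.59953512 0.18078269 0.008     ]
rack side cam [0.45415866 0.18136134 0.008     ]
rack side cam [ 0.4474376  -0.22021642  0.008     ]
stop [0.70575022 0.25993565 0.06      ] tape [ 0.48376325 -0.39419338  0.036     ] meter [ 0.75696524 -0.15319728  0.03      ]
```

Run:
```python
from h import *
T=[(188.2,204.1),(206,206.5),(222.4,207.2),(240.5,209),(256.8,210.8),(274.8,212),(291.4,213),(309.3,214.5)]
S=[(265.7,229.1),(265.2,211.5),(272.5,195),(272.4,179.3),(278.5,165.4),(279.3,151.2),(283.9,139.4),(284.5,127)]
for t,s in zip(T,S):
    P,e=tri(t,s);print(np.round(P,4),round(e,4))
```

```text
[0.4897 0.1558 0.1695] 0.0051
[0.4924 0.104  0.1651] 0.0056
[0.4877 0.0562 0.1699] 0.0045
[0.4905 0.0037 0.167 ] 0.0034
[ 0.4849 -0.0435  0.1699] 0.0027
[ 0.487  -0.0954  0.1698] 0.0012
[ 0.4839 -0.143   0.1706] 0.0052
[ 0.4855 -0.1947  0.1703] 0.0006
```

```bash
cat >> h.py <<'E'
from scipy.spatial.transform import Rotation as Ro
def pose():
    s=env.observe();return np.array(s["position"]),Ro.from_quat(np.roll(s["tool_rot"],-1)),s
YAW=-0.0155
RR=Ro.from_euler('z',YAW)
def toolR(tilt): # tilt from vertical deg, tool x fwd-down
    t=np.radians(tilt);s,c=np.sin(t),np.cos(t)
    return RR*Ro.from_matrix(np.array([[s,0,c],[0,1,0],[-c,0,s]]))
def need(Pt,Rt):
    p,R,s=pose();rv=(R.inv()*Rt).as_rotvec(degrees=True);d=Rt.inv().apply(Pt-p)*1e3
    print("turn/4deg",np.round(rv/4,2),"then shift/20mm",np.round(d/20,2),"w",round(float(s["gripper_width"]),3),"F",np.round(s["force"],1),"t",round(s["t"],2))
E
python3 - <<'E'
from h import *
p,R,s=pose();print(R.as_matrix().round(2))
need(np.array([.40,.0,.29]),toolR(34))
E
```

```text
[[-0.    0.31  0.95]
 [-0.    0.95 -0.31]
 [-1.   -0.    0.  ]]
turn/4deg [-4.1  -8.44  1.27] then shift/20mm [  2.42 -29.56  11.53] w 1.005 F [-0.4 -1.  -0.7] t 0.15
```

Emit:
{"method": "send_rows", "body": {"moves": [[[-0.45, -0.94, 0.14, 0, -1, 0.2, 1], [-0.45, -0.94, 0.14, 0, -1, 0.2, 1], [-0.45, -0.94, 0.14, 0, -1, 0.2, 1], [-0.45, -0.94, 0.14, 0, -1, 0.2, 1], [-0.45, -0.94, 0.14, 0, -1, 0.2, 1], [-0.45, -0.94, 0.14, 0, -1, 0.2, 1], [-0.45, -0.94, 0.14, 0, -1, 0.2, 1], [-0.45, -0.94, 0.14, 0, -1, 0.2, 1], [-0.45, -0.94, 0.14, 0, -1, 0.2, 1]]]}}

```text
t: 0.9
position: [0.1919, 0.4119, 0.2087]
tool_rot: [0.884, 0.005, 0.468, -0.007]
force: [-0.1, 1.3, -0.5]
gripper_width: 1.001
```

Run:
```python
from h import *
print(pose()[0]);need(np.array([.40,-.02,.29]),toolR(34))
```

```text
[0.19189979 0.41187692 0.20870112]
turn/4deg [-0.03  0.05 -0.02] then shift/20mm [  2.63 -21.43  11.18] w 1.001 F [-0.1  1.3 -0.5] t 0.9
```

Emit:
{"method": "send_rows", "body": {"moves": [[[0, 0, 0, 0.13, -1, 0.56, 1], [0, 0, 0, 0.13, -1, 0.56, 1], [0, 0, 0, 0.13, -1, 0.56, 1], [0, 0, 0, 0.13, -1, 0.56, 1], [0, 0, 0, 0.13, -1, 0.56, 1], [0, 0, 0, 0.13, -1, 0.56, 1], [0, 0, 0, 0.13, -1, 0.56, 1], [0, 0, 0, 0.13, -1, 0.56, 1], [0, 0, 0, 0.13, -1, 0.56, 1], [0, 0, 0, 0.13, -1, 0.56, 1], [0, 0, 0, 0.13, -1, 0.56, 1], [0, 0, 0, 0.13, -1, 0.56, 1], [0, 0, 0, 0.13, -1, 0.56, 1], [0, 0, 0, 0.13, -1, 0.56, 1], [0, 0, 0, 0.13, -1, 0.56, 1], [0, 0, 0, 0.13, -1, 0.56, 1], [0, 0, 0, 0.13, -1, 0.56, 1], [0, 0, 0, 0.13, -1, 0.56, 1], [0, 0, 0, 0.13, -1, 0.56, 1], [0, 0, 0, 0.13, -1, 0.56, 1]]]}}

```text
t: 2.57
position: [0.3428, 0.1395, 0.2689]
tool_rot: [0.875, -0.05, 0.479, -0.042]
force: [0.2, -0.5, 0.1]
gripper_width: 0.999
```

Emit:
{"method": "send_rows", "body": {"moves": [[[0, 0, 0, 0, -0.7, 0, 1], [0, 0, 0, 0, -0.7, 0, 1], [0, 0, 0, 0, 0, 0, 1], [0, 0, 0, 0, 0, 0, 1]]]}}

```text
t: 2.9
position: [0.3464, 0.1171, 0.2802]
tool_rot: [0.874, -0.05, 0.481, -0.045]
force: [-0.5, -0.2, -0.1]
gripper_width: 1.002
```

Run:
```python
from h import *
p,R,s=pose();cv2.imwrite("pics/w1.png",env.grab_frame("wrist"));np.savez("w1.npz",p=p,q=R.as_quat());print(p)
need(np.array([.40,-.02,.29]),toolR(34))
```

```text
[0.34639354 0.11706544 0.280234  ]
turn/4deg [ 0.87 -0.42  1.66] then shift/20mm [ 1.15 -6.85  2.61] w 1.002 F [-0.2  0.4  0.5] t 2.95
```

View pics/w1.png

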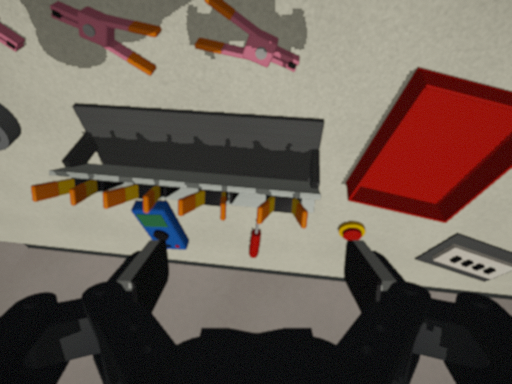

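The wrist view shows all four handle pairs (tips around rows 185–215, columns 45–300). The move was clipped close to the base, so I'm correcting the pose.

Emit:
{"method": "send_rows", "body": {"moves": [[[0.1, -0.05, 0.2, 0.2, -0.8, 0.3, 1], [0.1, -0.05, 0.2, 0.2, -0.8, 0.3, 1], [0.1, -0.05, 0.2, 0.2, -0.8, 0.3, 1], [0.1, -0.05, 0.2, 0.2, -0.8, 0.3, 1], [0.1, -0.05, 0.2, 0.2, -0.8, 0.3, 1], [0.1, -0.05, 0.2, 0.2, -0.8, 0.3, 1], [0.1, -0.05, 0.2, 0, -0.8, 0.3, 1], [0.1, -0.05, 0.2, 0, -0.8, 0.3, 1], [0, 0, 0, 0, 0, 0, 1], [0, 0, 0, 0, 0, 0, 1]]]}}

```text
t: 3.78
position: [0.4035, -0.0066, 0.3057]
tool_rot: [0.88, 0.001, 0.475, -0.01]
force: [0.6, -0.3, -0.4]
gripper_width: 1.001
```

Run:
```python
from h import *
p,R,s=pose();cv2.imwrite("pics/w2.png",env.grab_frame("wrist"));np.savez("w2.npz",p=p,q=R.as_quat());print(p,s["qpos"].round(2))
need(np.array([.40,-.02,.29]),toolR(34))
```

```text
[ 0.40346253 -0.0065958   0.3057475 ] [ 1.01  0.22 -1.47  2.54  1.55  0.45 -0.25]
turn/4deg [ 0.07 -0.18  0.1 ] then shift/20mm [ 0.57 -0.75 -0.58] w 0.998 F [-1.5  0.3 -0.1] t 3.83
```

View pics/w2.png

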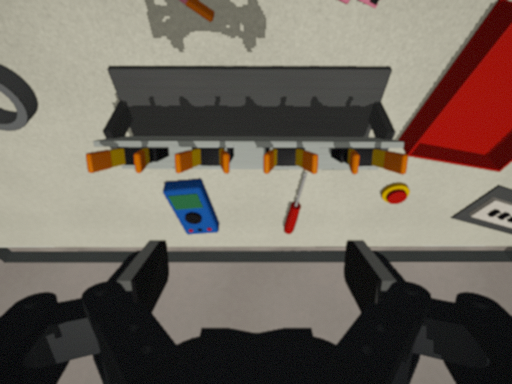

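The second wrist view has the four orange handle pairs at columns 88–150, 176–230, 264–318 and 340–406, around row 160. Casting them onto the handle-end height next.

```bash
cat >> h.py <<'E'
def wray(uv,p,R):
    k,D,c=K("wrist");H=c["hand_eye"];u=cv2.undistortPoints(np.array([[uv]],float),k,D)[0,0]
    return p+R.apply(H[:3,3]),R.apply(H[:3,:3]@np.array([u[0],u[1],1]))
def wplane(uv,p,R,z):
    o,d=wray(uv,p,R);return o+d*(z-o[2])/d[2]
def oranges(im,y0,y1,amin=30):
    h=cv2.cvtColor(im,cv2.COLOR_BGR2HSV);m=cv2.inRange(h,(5,160,110),(18,255,255));m[:y0]=0;m[y1:]=0
    c,_=cv2.findContours(m,0,2);r=[cv2.boundingRect(q) for q in c if cv2.contourArea(q)>amin]
    return sorted(r)
E
python3 - <<'E'
from h import *
w=np.load("w2.npz");p=w["p"];R=Ro.from_quat(w["q"])
im=cv2.imread("pics/w2.png")
for x,y,a,b in oranges(im,120,200):
    print((x,y,a,b),[np.round(wplane(uv,p,R,.170),4)[:2].tolist() for uv in ((x,y+b/2),(x+a-1,y+b/2))])
cv2.imwrite("pics/w2c.png",cv2.resize(im[120:200,70:430],None,fx=2.2,fy=2.2,interpolation=2))
E
```

```text
(87, 151, 25, 21) [[0.4771, -0.1976], [0.4774, -0.1706]]
(134, 153, 8, 19) [[0.4793, -0.1452], [0.4794, -0.1373]]
(175, 152, 18, 20) [[0.4791, -0.0989], [0.4793, -0.0798]]
(222, 153, 8, 20) [[0.4812, -0.0464], [0.4813, -0.0386]]
(264, 152, 11, 21) [[0.481, 0.0006], [0.4812, 0.0117]]
(304, 154, 13, 19) [[0.4831, 0.0453], [0.4833, 0.0587]]
(351, 154, 9, 20) [[0.4845, 0.0978], [0.4846, 0.1067]]
(389, 154, 20, 19) [[0.4842, 0.1398], [0.4845, 0.1609]]
```

View pics/w2c.png

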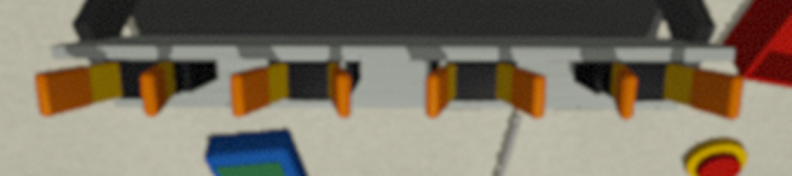

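```bash
cat >> h.py <<'E'
YS=[.13,.03,-.07,-.17]
def clampP(i): return np.array([.523+.02*(YS[i]+.02),YS[i],.105])
def tgt(i,L): return clampP(i)+RR.apply([-np.sin(np.radians(34))*L,0,np.cos(np.radians(34))*L])
E
python3 - <<'E'
from h import *
need(tgt(1,.11),toolR(34))
E
```

```text
turn/4deg [ 0.07 -0.18  0.1 ] then shift/20mm [ 6.18  1.85 -0.65] w 0.998 F [-1.5  0.3 -0.1] t 3.83
```

Emit:
{"method": "send_rows", "body": {"moves": [[[0.07, -0.18, 0.1, 0.2, 0.9, -0.3, 1], [0, 0, 0, 0.8, 0.9, -0.3, 1], [0, 0, 0, 1, 0, 0, 1], [0, 0, 0, 1, 0, 0, 1], [0, 0, 0, 1, 0, 0, 1], [0, 0, 0, 1, 0, 0, 1], [0, 0, 0, 1, 0, 0, 1], [0, 0, 0, 0, 0, 0, 1], [0, 0, 0, 0, 0, 0, 1]]]}}

```text
t: 4.58
position: [0.4718, 0.0319, 0.2135]
tool_rot: [0.878, 0.003, 0.478, -0.005]
force: [-0.3, -0.3, 0.9]
gripper_width: 1.002
```

Run:
```python
from h import *
p,R,s=pose();im=env.grab_frame("wrist");cv2.imwrite("pics/w3.png",im);print(p,s["qpos"].round(2))
print(R.as_matrix().round(3))
need(tgt(1,.048),toolR(34))
```

```text
[0.47179809 0.0319056  0.21353417] [ 0.52  0.73 -1.45  2.56  1.73  1.09 -0.61]
[[ 0.543  0.012  0.84 ]
 [-0.007  1.    -0.009]
 [-0.84  -0.001  0.543]]
turn/4deg [ 0.05 -0.25 -0.01] then shift/20mm [ 3.6  -0.02 -0.91] w 1.002 F [-0.8  0.3  0.8] t 4.63
```

View pics/w3.png

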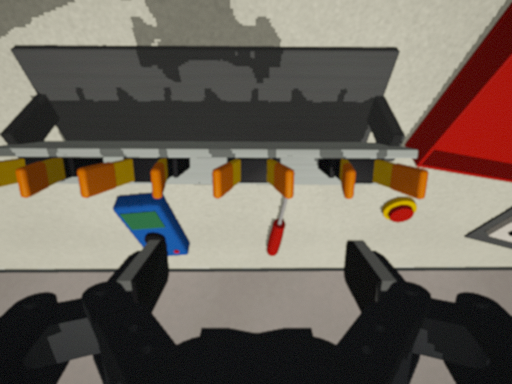

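```bash
cat >> h.py <<'E'
TOFF=.016
def tg(i,L,tilt=20):
    a=np.radians(34);G=clampP(i)+RR.apply([-np.sin(a)*L,0,np.cos(a)*L])
    return G+toolR(tilt).apply([TOFF,0,0]),toolR(tilt)
E
python3 - <<'E'
from h import *
p,R,s=pose();im=cv2.imread("pics/w3.png")
print([(r,np.round(wplane((r[0]+r[2]/2,r[1]+r[3]/2),p,R,.170),4)[:2].tolist()) for r in oranges(im,150,205)])
cv2.imwrite("pics/w3c.png",cv2.resize(im[145:205,200:310],None,fx=7,fy=7,interpolation=2))
need(*tg(1,.115));need(*tg(1,.062))
E
```

```text
[((16, 167, 16, 30), [0.4805, -0.1415]), ((77, 163, 40, 34), [0.479, -0.0859]), ((150, 168, 13, 30), [0.4828, -0.0427]), ((213, 164, 20, 34), [0.4812, 0.0074]), ((274, 165, 20, 33), [0.4823, 0.0527]), ((344, 169, 12, 29), [0.4851, 0.1022]), ((390, 167, 38, 31), [0.4845, 0.146])]
turn/4deg [0.05 3.25 0.  ] then shift/20mm [ 1.26 -0.02 -0.82] w 1.002 F [-0.8  0.3  0.8] t 4.63
turn/4deg [0.05 3.25 0.  ] then shift/20mm [ 3.83 -0.02 -0.18] w 1.002 F [-0.8  0.3  0.8] t 4.63
```

View pics/w3c.png

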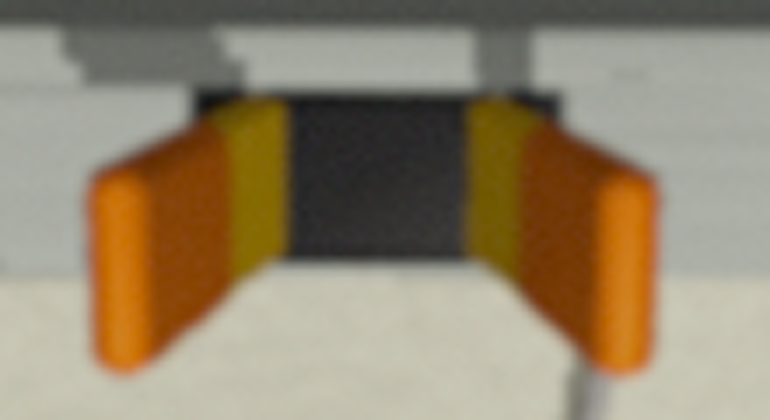

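Run:
```python
from h import *
p,R,s=pose()
a=np.radians(34)
for uv,L in (((253.6,184),.078),((254.3,170.4),.018)):
    P=wplane(uv,p,R,.105+L*np.cos(a)); print(P, "pivot x",P[0]+L*np.sin(a))
    o,d=wray(uv,p,R);print(np.degrees(np.arctan2(d[0],-d[2])))
for c in (217.4,289.7):print(wplane((c,184),p,R,.17)[1])
```

```text
[0.48512591 0.03000876 0.16966493] pivot x 0.52874295384531
47.434295825986425
[0.52016814 0.02964647 0.11992268] pivot x 0.530233616030671
44.81748661506842
0.0028287267397173396
0.057116829283501674
```

```bash
sed -i 's/\.523+/.528+/' h.py
python3 - <<'E'
from h import *
need(*tg(1,.115));need(*tg(1,.062))
E
```

```text
turn/4deg [0.05 3.25 0.  ] then shift/20mm [ 1.35 -0.01 -0.59] w 1.002 F [-0.8  0.3  0.8] t 4.63
turn/4deg [0.05 3.25 0.  ] then shift/20mm [ 3.92 -0.01  0.05] w 1.002 F [-0.8  0.3  0.8] t 4.63
```

Emit:
{"method": "send_rows", "body": {"moves": [[[0, 0.81, 0, 0, 0, 0, 1], [0, 0.81, 0, 0, 0, 0, 1], [0, 0.81, 0, 0, 0, 0, 1], [0, 0.81, 0, 0, 0, 0, 1], [0, 0, 0, 0.65, 0, -0.3, 1], [0, 0, 0, 0.7, 0, -0.3, 1], [0, 0, 0, 0, 0, 0, 1], [0, 0, 0, 0, 0, 0, 1]]]}}

```text
t: 5.3
position: [0.4703, 0.029, 0.1862]
tool_rot: [0.82, 0.003, 0.572, -0.007]
force: [-0.8, -0.1, -0.2]
gripper_width: 1.0
```

Run:
```python
from h import *
print(pose()[2]["qpos"].round(2))
need(*tg(1,.115));need(*tg(1,.062))
```

```text
[ 0.57  0.75 -1.36  2.36  1.46  0.94 -0.22]
turn/4deg [0.02 0.04 0.05] then shift/20mm [ 0.04  0.09 -0.02] w 1.0 F [-0.8 -0.1 -0.2] t 5.3
turn/4deg [0.02 0.04 0.05] then shift/20mm [2.61 0.09 0.62] w 1.0 F [-0.8 -0.1 -0.2] t 5.3
```

Tracking is accurate now, away from the joint limits. Going in.

Emit:
{"method": "send_rows", "body": {"moves": [[[0, 0, 0, 0.65, 0.05, 0.16, 1], [0, 0, 0, 0.65, 0.04, 0.16, 1], [0, 0, 0, 0.65, 0, 0.15, 1], [0, 0, 0, 0.65, 0, 0.15, 1], [0, 0, 0, 0, 0, 0, 1], [0, 0, 0, 0, 0, 0, 1]]], "squeeze": 20}}

```text
t: 5.8
position: [0.5003, 0.0303, 0.1416]
tool_rot: [0.82, 0.004, 0.573, -0.007]
force: [0.5, -0.6, 0.7]
gripper_width: 0.996
```

Run:
```python
from h import *
need(*tg(1,.062))
cv2.imwrite("pics/w4.png",env.grab_frame("wrist"))
```

```text
turn/4deg [-0.01  0.03  0.03] then shift/20mm [ 0.    0.01 -0.03] w 0.996 F [ 0.5 -0.6  0.7] t 5.8
```

View pics/w4.png

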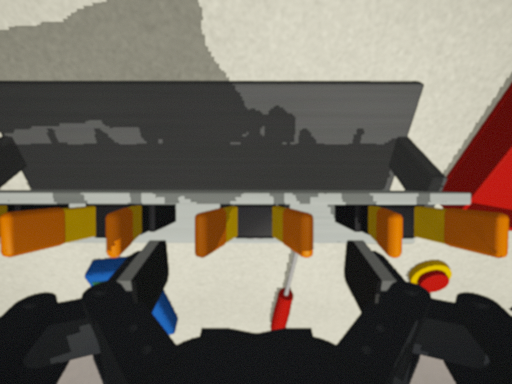

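Run:
```python
import cv2,numpy as np
im=cv2.imread("pics/w4.png")[190:350,90:430]
im=np.clip(255*(im/255.)**.5,0,255).astype(np.uint8)
cv2.imwrite("pics/w4c.png",cv2.resize(im,None,fx=2.3,fy=2.3,interpolation=2))
```

```text
(no output)
```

View pics/w4c.png

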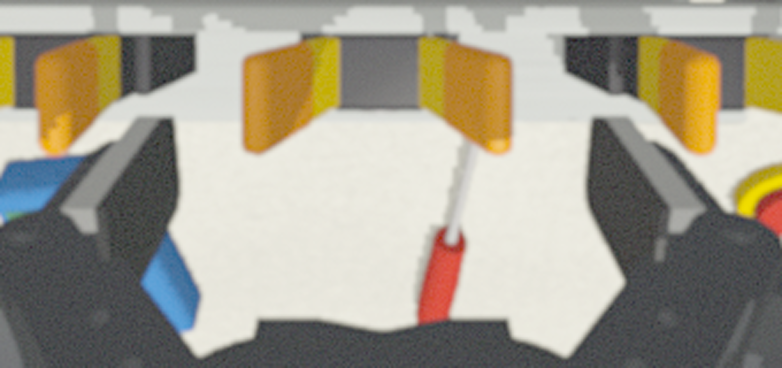

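Emit:
{"method": "send_rows", "body": {"moves": [[[0, 0, 0, 0, 0, 0, 0.4], [0, 0, 0, 0, 0, 0, 0.4], [0, 0, 0, 0, 0, 0, 0.4], [0, 0, 0, 0, 0, 0, 0.4]]], "squeeze": 20}}

```text
t: 6.18
position: [0.5003, 0.0297, 0.1411]
tool_rot: [0.82, 0.004, 0.573, -0.008]
force: [-0.5, -0.4, 1.7]
gripper_width: 0.7
```

Run:
```python
from h import *
need(*tg(1,.062))
im=env.grab_frame("wrist");cv2.imwrite("pics/w5.png",im)
im=im[190:350,90:430]
im=np.clip(255*(im/255.)**.5,0,255).astype(np.uint8)
cv2.imwrite("pics/w5c.png",cv2.resize(im,None,fx=2.3,fy=2.3,interpolation=2))
```

```text
turn/4deg [-0.01  0.04  0.05] then shift/20mm [-0.02  0.04 -0.02] w 0.7 F [-0.5 -0.4  1.7] t 6.18
```

View pics/w5c.png

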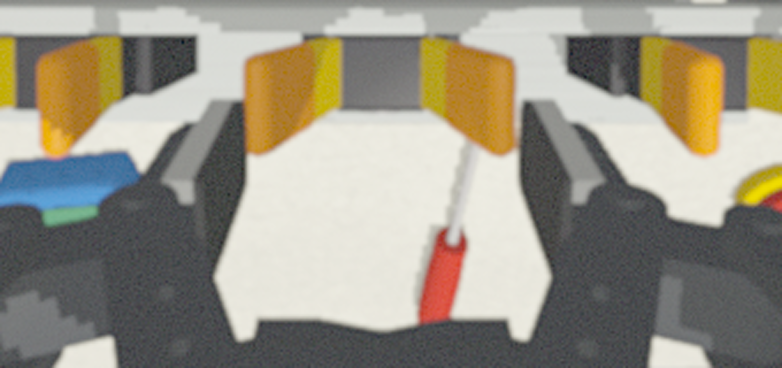

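Emit:
{"method": "send_rows", "body": {"moves": [[[0, 0, 0, 0, 0, 0, 1], [0, 0, 0, 0, 0, 0, 1], [0, 0, 0, 0.36, 0, 0.09, 1], [0, 0, 0, 0.36, 0, 0.09, 1], [0, 0, 0, 0, 0, 0, 0.4], [0, 0, 0, 0, 0, 0, 0.4], [0, 0, 0, 0, 0, 0, 0.4], [0, 0, 0, 0, 0, 0, 0.4]]], "squeeze": 20}}

```text
t: 6.9
position: [0.5085, 0.0297, 0.1282]
tool_rot: [0.82, 0.004, 0.573, -0.008]
force: [0.8, -0.4, -1.1]
gripper_width: 0.705
```

Run:
```python
from h import *
need(*tg(1,.062))
im=env.grab_frame("wrist");cv2.imwrite("pics/w6.png",im)
im=im[190:350,90:430]
im=np.clip(255*(im/255.)**.5,0,255).astype(np.uint8)
cv2.imwrite("pics/w6c.png",cv2.resize(im,None,fx=2.3,fy=2.3,interpolation=2))
```

```text
turn/4deg [-0.01  0.02  0.04] then shift/20mm [-0.77  0.03 -0.18] w 0.705 F [ 0.8 -0.4 -1.1] t 6.9
```

View pics/w6c.png

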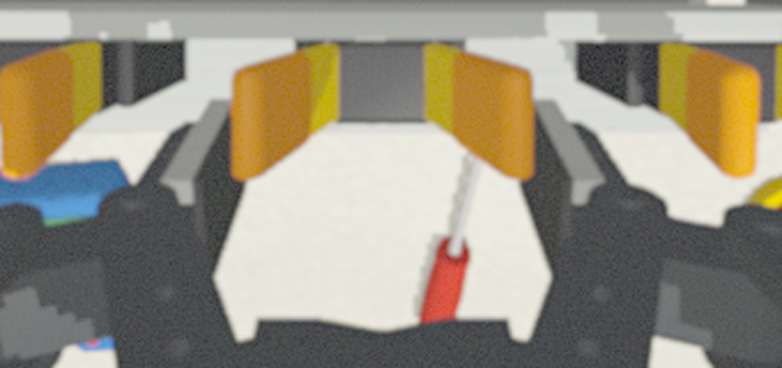

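Emit:
{"method": "send_rows", "body": {"moves": [[[0, 0, 0, 0, 0, 0, 1], [0, 0, 0, 0, 0, 0, 1], [0, 0, 0, 0.29, 0, 0.02, 1], [0, 0, 0, 0.29, 0, 0.02, 1], [0, 0, 0, 0, 0, 0, 0.4], [0, 0, 0, 0, 0, 0, 0.4], [0, 0, 0, 0, 0, 0, 0.4], [0, 0, 0, 0, 0, 0, 0.4]]], "squeeze": 20}}

```text
t: 7.62
position: [0.5131, 0.0295, 0.1176]
tool_rot: [0.82, 0.004, 0.573, -0.008]
force: [0.1, -0.0, 0.4]
gripper_width: 0.7
```

Run:
```python
from h import *
need(*tg(1,.062))
im=env.grab_frame("wrist");cv2.imwrite("pics/w7.png",im)
im=im[190:350,90:430]
im=np.clip(255*(im/255.)**.5,0,255).astype(np.uint8)
cv2.imwrite("pics/w7c.png",cv2.resize(im,None,fx=2.3,fy=2.3,interpolation=2))
im=env.grab_frame("side");cv2.imwrite("pics/s7.png",cv2.resize(im[90:290,180:340],None,fx=3,fy=3,interpolation=2))
```

```text
turn/4deg [-0.01  0.02  0.04] then shift/20mm [-1.34  0.04 -0.22] w 0.7 F [ 0.1 -0.   0.4] t 7.62
```

View pics/w7c.png

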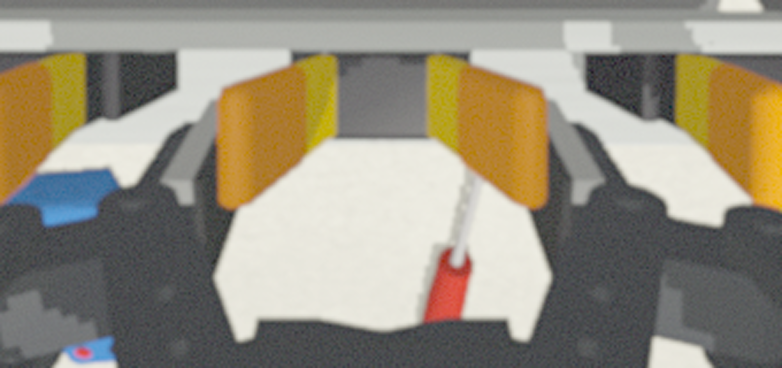

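View pics/s7.png

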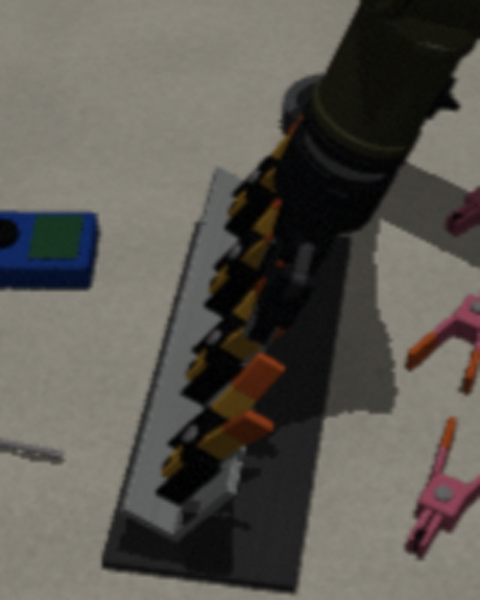

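Run:
```python
from h import *
im=env.grab_frame("side")
c=im[170:230,235:295];c=np.clip(255*(c/255.)**.45,0,255).astype(np.uint8)
cv2.imwrite("pics/s8.png",cv2.resize(c,None,fx=9,fy=9,interpolation=2))
# predicted pixel of clamp-axis points at y outer
a=np.radians(34)
for L,w in ((18,16),(25,19),(45,24),(62,27.5),(78,31)):
    print(L,(proj("side",clampP(1)+RR.apply([-np.sin(a)*L/1e3,w/1e3,np.cos(a)*L/1e3]))-[235,170])*9)
p,R,s=pose()
for x in (0,-.019,-.03):
  for w in (.03,.044): print(x,w,(proj("side",p+R.apply([x,w,0]))-[235,170])*9)
```

```text
18 [[208.66402154 323.69056878]]
25 [[221.82539893 317.82015793]]
45 [[262.5331725  290.46278787]]
62 [[298.61214988 264.36636128]]
78 [[333.33369794 239.75832314]]
0 0.03 [[222.39694861 369.81951764]]
0 0.044 [[213.49531045 410.23436792]]
-0.019 0.03 [[247.6598539  323.52168351]]
-0.019 0.044 [[238.88668302 364.01654468]]
-0.03 0.03 [[262.58562803 296.16722757]]
-0.03 0.044 [[253.89154147 336.70344056]]
```

View pics/s8.png

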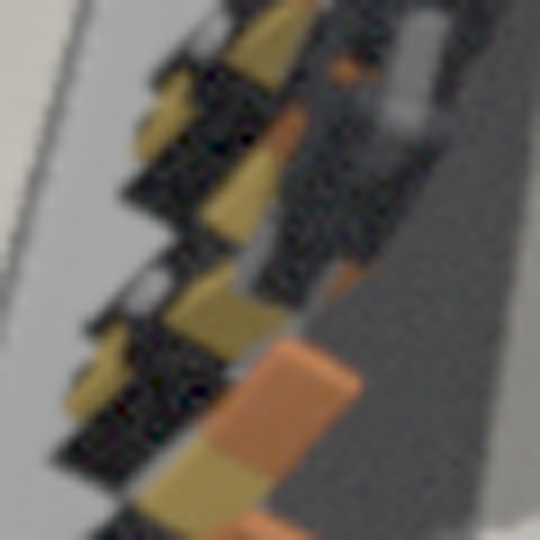

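Emit:
{"method": "send_rows", "body": {"moves": [[[0, 0, 0, 0, 0, 0, -1], [0, 0, 0, 0, 0, 0, -1], [0, 0, 0, 0, 0, 0, -1], [0, 0, 0, 0, 0, 0, -1], [0, 0, 0, 0, 0, 0, -1], [0, 0, 0, 0, 0, 0, -1]]], "squeeze": 20}}

```text
t: 8.27
position: [0.5125, 0.0295, 0.1187]
tool_rot: [0.82, 0.003, 0.573, -0.008]
force: [-8.1, -1.5, 13.8]
gripper_width: 0.648
```

Emit:
{"method": "send_rows", "body": {"moves": [[[0, 0, 0, 0, 0, 0, -1], [0, 0, 0, 0, 0, 0, -1], [0, 0, 0, 0, 0, 0, -1], [0, 0, 0, 0, 0, 0, -1]]]}}

```text
t: 8.6
position: [0.5126, 0.0295, 0.1187]
tool_rot: [0.82, 0.003, 0.573, -0.008]
force: [-7.8, -1.7, 14.4]
gripper_width: 0.654
```

Run:
```python
from h import *
need(*tg(1,.062))
im=env.grab_frame("wrist");cv2.imwrite("pics/w9.png",im)
im=im[190:350,90:430]
im=np.clip(255*(im/255.)**.5,0,255).astype(np.uint8)
cv2.imwrite("pics/w9c.png",cv2.resize(im,None,fx=2.3,fy=2.3,interpolation=2))
```

```text
turn/4deg [0.01 0.03 0.05] then shift/20mm [-1.28  0.04 -0.21] w 0.654 F [-7.8 -1.7 14.4] t 8.6
```

View pics/w9c.png

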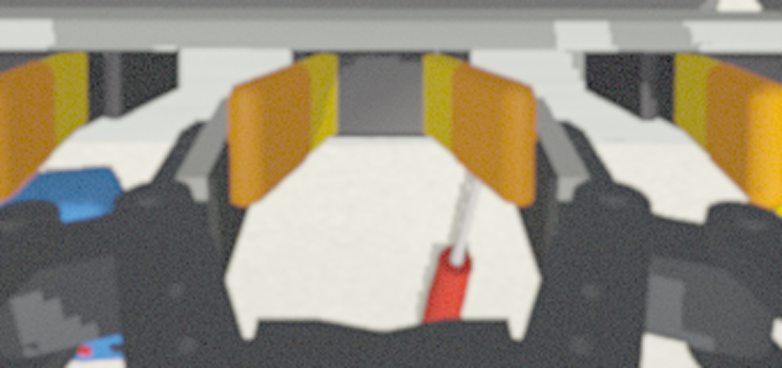

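Clamp at y=+0.03 (i=1) stayed at 0.65 open (55 mm) under 20 N, so it is sound. Releasing and moving on to y=−0.07.

Emit:
{"method": "send_rows", "body": {"moves": [[[0, 0, 0, 0, 0, 0, 1], [0, 0, 0, 0, 0, 0, 1], [0, 0, 0, 0, 0, 0, 1], [0, 0, 0, -0.5, 0, -0.12, 1], [0, 0, 0, -0.75, 0, -0.18, 1], [0, 0, 0, -0.75, 0, -0.18, 1], [0, 0, 0, -0.65, 0, -0.17, 1], [0, 0, 0, 0, 0, 0, 1], [0, 0, 0, 0, -0.7, 0, 1], [0, 0, 0, 0, -0.9, 0, 1], [0, 0, 0, 0, -0.9, 0, 1], [0, 0, 0, 0, -0.9, 0, 1], [0, 0, 0, 0, -0.9, 0, 1], [0, 0, 0, 0, -0.7, 0, 1], [0, 0, 0, 0, 0, 0, 1], [0, 0, 0, 0, 0, 0, 1]]]}}

```text
t: 9.98
position: [0.4811, -0.0704, 0.1629]
tool_rot: [0.819, 0.005, 0.573, -0.008]
force: [-0.5, -0.1, -0.5]
gripper_width: 0.998
```

Run:
```python
from h import *
need(*tg(2,.09));need(*tg(2,.036));print(pose()[2]["qpos"].round(2))
im=env.grab_frame("wrist");cv2.imwrite("pics/w10.png",im)
```

```text
turn/4deg [-0.04  0.02  0.05] then shift/20mm [-0.06  0.05  0.08] w 0.998 F [-0.5 -0.1 -0.5] t 9.98
turn/4deg [-0.04  0.02  0.05] then shift/20mm [2.56 0.05 0.73] w 0.998 F [-0.5 -0.1 -0.5] t 9.98
[ 0.81  0.81 -1.31  2.35  1.55  0.86 -0.01]
```

View pics/w10.png

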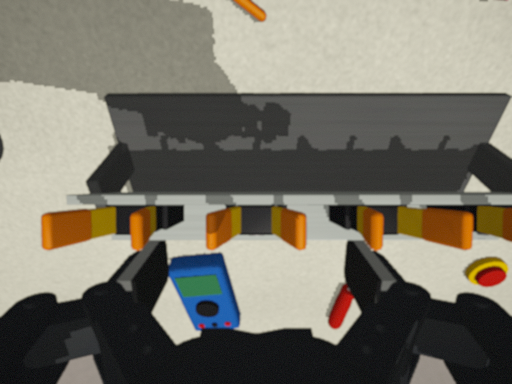

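The third clamp (y≈−0.07) is centred between the fingers: handles at columns 207–306, centre 256. Going in and squeezing.

Emit:
{"method": "send_rows", "body": {"moves": [[[0, 0, 0, 0.6, 0.02, 0.15, 1], [0, 0, 0, 0.6, 0.02, 0.16, 1], [0, 0, 0, 0.6, 0, 0.16, 1], [0, 0, 0, 0.55, 0, 0.16, 1], [0, 0, 0, 0, 0, 0, 1], [0, 0, 0, 0, 0, 0, 0.4], [0, 0, 0, 0, 0, 0, 0.4], [0, 0, 0, 0, 0, 0, -1], [0, 0, 0, 0, 0, 0, -1], [0, 0, 0, 0, 0, 0, -1], [0, 0, 0, 0, 0, 0, -1], [0, 0, 0, 0, 0, 0, -1], [0, 0, 0, 0, 0, 0, -1]]], "squeeze": 20}}

```text
t: 11.12
position: [0.5084, -0.0695, 0.1253]
tool_rot: [0.82, 0.003, 0.572, -0.008]
force: [-8.7, -0.6, 16.5]
gripper_width: 0.644
```

Run:
```python
from h import *
need(*tg(2,.036))
im=env.grab_frame("wrist");cv2.imwrite("pics/w11.png",im)
```

```text
turn/4deg [0.02 0.05 0.06] then shift/20mm [ 0.32 -0.01  0.09] w 0.644 F [-8.7 -0.6 16.5] t 11.12
```

View pics/w11.png

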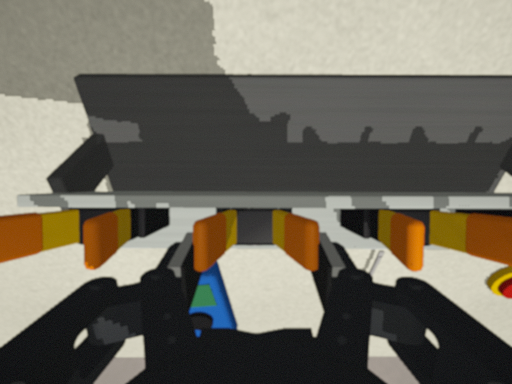

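y=−0.07 stopped the same way at 0.644, so it looks sound too. Next is y=−0.17.

Emit:
{"method": "send_rows", "body": {"moves": [[[0, 0, 0, 0, 0, 0, 1], [0, 0, 0, 0, 0, 0, 1], [0, 0, 0, 0, 0, 0, 1], [0, 0, 0, -0.5, 0, -0.12, 1], [0, 0, 0, -0.7, 0, -0.18, 1], [0, 0, 0, -0.7, 0, -0.18, 1], [0, 0, 0, -0.45, 0, -0.12, 1], [0, 0, 0, 0, 0, 0, 1], [0, 0, 0, 0, -0.7, 0, 1], [0, 0, 0, 0, -0.9, 0, 1], [0, 0, 0, 0, -0.9, 0, 1], [0, 0, 0, 0, -0.9, 0, 1], [0, 0, 0, 0, -0.9, 0, 1], [0, 0, 0, 0, -0.7, 0, 1], [0, 0, 0, 0, 0, 0, 1], [0, 0, 0, 0, 0, 0, 1]]]}}

```text
t: 12.5
position: [0.4799, -0.1694, 0.1634]
tool_rot: [0.82, 0.005, 0.573, -0.008]
force: [-0.3, 0.4, 0.2]
gripper_width: 0.999
```

Run:
```python
from h import *
need(*tg(3,.09));need(*tg(3,.04));print(pose()[2]["qpos"].round(2))
im=env.grab_frame("wrist");cv2.imwrite("pics/w12.png",im);print(oranges(im,200,260))
```

```text
turn/4deg [-0.04  0.02  0.04] then shift/20mm [-0.05  0.01  0.03] w 0.999 F [-0.3  0.4  0.2] t 12.5
turn/4deg [-0.04  0.02  0.04] then shift/20mm [2.37 0.01 0.64] w 0.999 F [-0.3  0.4  0.2] t 12.5
[ 1.06  0.83 -1.29  2.27  1.49  0.77  0.34]
[(205, 211, 25, 38), (284, 214, 20, 35), (370, 212, 13, 37), (423, 212, 50, 36)]
```

View pics/w12.png

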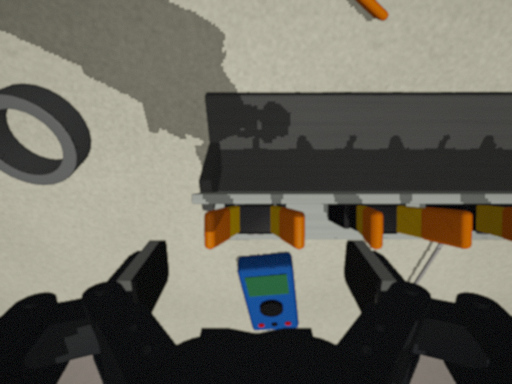

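The last clamp on the −y side is centred at columns 205–304.

Emit:
{"method": "send_rows", "body": {"moves": [[[0, 0, 0, 0.6, 0, 0.16, 1], [0, 0, 0, 0.6, 0, 0.16, 1], [0, 0, 0, 0.6, 0, 0.16, 1], [0, 0, 0, 0.55, 0, 0.16, 1], [0, 0, 0, 0, 0, 0, 1], [0, 0, 0, 0, 0, 0, 0.4], [0, 0, 0, 0, 0, 0, 0.4], [0, 0, 0, 0, 0, 0, -1], [0, 0, 0, 0, 0, 0, -1], [0, 0, 0, 0, 0, 0, -1], [0, 0, 0, 0, 0, 0, -1], [0, 0, 0, 0, 0, 0, -1], [0, 0, 0, 0, 0, 0, -1]]], "squeeze": 20}}

```text
t: 13.63
position: [0.5075, -0.1695, 0.1259]
tool_rot: [0.82, 0.003, 0.572, -0.008]
force: [-8.9, -0.1, 17.6]
gripper_width: 0.642
```

Run:
```python
from h import *
need(*tg(3,.04))
im=env.grab_frame("wrist");cv2.imwrite("pics/w13.png",im)
```

```text
turn/4deg [0.01 0.04 0.07] then shift/20mm [ 0.14 -0.01 -0.02] w 0.642 F [-8.9 -0.1 17.6] t 13.63
```

View pics/w13.png

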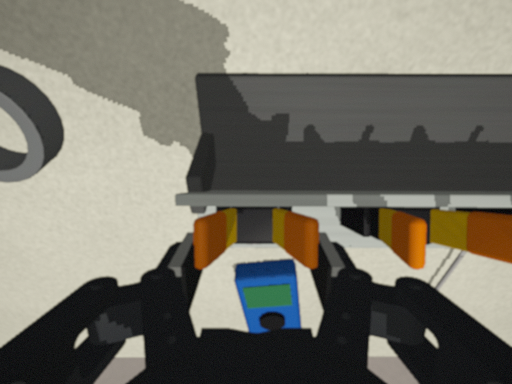

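y=−0.17 stopped at 0.642 as well. Going to y=+0.13, which should be the weak one; the squeeze will show it.

Emit:
{"method": "send_rows", "body": {"moves": [[[0, 0, 0, 0, 0, 0, 1], [0, 0, 0, 0, 0, 0, 1], [0, 0, 0, 0, 0, 0, 1], [0, 0, 0, -0.5, 0, -0.12, 1], [0, 0, 0, -0.7, 0, -0.18, 1], [0, 0, 0, -0.7, 0, -0.18, 1], [0, 0, 0, -0.45, 0, -0.14, 1], [0, 0, 0, 0, 0, 0, 1], [0, 0, 0, 0, 0.7, 0, 1], [0, 0, 0, 0, 0.9, 0, 1], [0, 0, 0, 0, 0.9, 0, 1], [0, 0, 0, 0, 0.9, 0, 1], [0, 0, 0, 0, 0.9, 0, 1], [0, 0, 0, 0, 0.9, 0, 1], [0, 0, 0, 0, 0.9, 0, 1], [0, 0, 0, 0, 0.9, 0, 1], [0, 0, 0, 0, 0.9, 0, 1], [0, 0, 0, 0, 0.9, 0, 1], [0, 0, 0, 0, 0.9, 0, 1]]]}}

```text
t: 15.27
position: [0.4838, 0.0259, 0.1631]
tool_rot: [0.82, 0.004, 0.573, -0.008]
force: [0.1, 0.1, -0.7]
gripper_width: 0.998
```

Emit:
{"method": "send_rows", "body": {"moves": [[[0, 0, 0, 0, 0.9, 0, 1], [0, 0, 0, 0, 0.9, 0, 1], [0, 0, 0, 0, 0.9, 0, 1], [0, 0, 0, 0, 0.9, 0, 1], [0, 0, 0, 0, 0.9, 0, 1], [0, 0, 0, 0, 0.8, 0, 1], [0, 0, 0, 0, 0, 0, 1], [0, 0, 0, 0, 0, 0, 1]]]}}

```text
t: 15.93
position: [0.4855, 0.1316, 0.1629]
tool_rot: [0.82, 0.004, 0.573, -0.007]
force: [-0.6, 0.2, 0.1]
gripper_width: 0.997
```

Run:
```python
from h import *
need(*tg(0,.09));need(*tg(0,.04));print(pose()[2]["qpos"].round(2))
im=env.grab_frame("wrist");cv2.imwrite("pics/w14.png",im);print(oranges(im,200,260))
```

```text
turn/4deg [0.01 0.02 0.04] then shift/20mm [-0.07 -0.04  0.06] w 0.997 F [-0.6  0.2  0.1] t 15.93
turn/4deg [0.01 0.02 0.04] then shift/20mm [ 2.36 -0.04  0.66] w 0.997 F [-0.6  0.2  0.1] t 15.93
[ 0.26  0.83 -1.3   2.29  1.48  1.04 -0.42]
[(37, 209, 52, 39), (127, 211, 15, 37), (203, 209, 26, 39), (278, 210, 24, 38)]
```

View pics/w14.png

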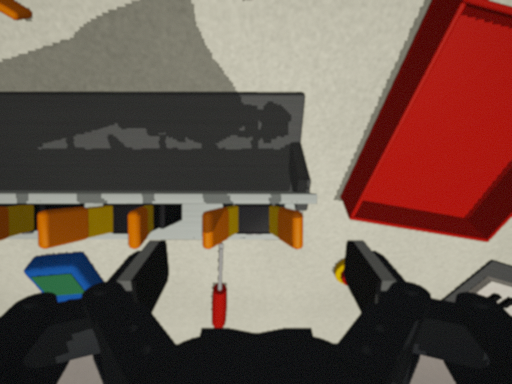

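Emit:
{"method": "send_rows", "body": {"moves": [[[0, 0, 0, 0.6, -0.05, 0.16, 1], [0, 0, 0, 0.6, -0.05, 0.16, 1], [0, 0, 0, 0.6, 0, 0.16, 1], [0, 0, 0, 0.55, 0, 0.16, 1], [0, 0, 0, 0, 0, 0, 1], [0, 0, 0, 0, 0, 0, 0.4], [0, 0, 0, 0, 0, 0, 0.4], [0, 0, 0, 0, 0, 0, -1], [0, 0, 0, 0, 0, 0, -1], [0, 0, 0, 0, 0, 0, -1], [0, 0, 0, 0, 0, 0, -1], [0, 0, 0, 0, 0, 0, -1], [0, 0, 0, 0, 0, 0, -1]]], "squeeze": 20}}

```text
t: 17.07
position: [0.5133, 0.13, 0.1251]
tool_rot: [0.82, 0.004, 0.572, -0.006]
force: [-5.6, 0.5, 10.4]
gripper_width: 0.278
```

Run:
```python
from h import *
need(*tg(0,.04))
im=env.grab_frame("wrist");cv2.imwrite("pics/w15.png",im)
```

```text
turn/4deg [0.02 0.05 0.  ] then shift/20mm [0.11 0.02 0.01] w 0.278 F [-5.6  0.5 10.4] t 17.07
```

View pics/w15.png

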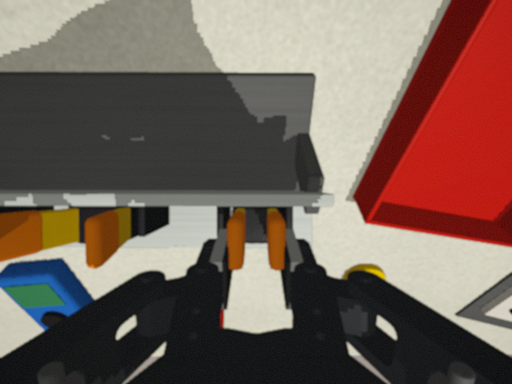

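The clamp at y=+0.13 collapsed to the stop (0.278, about 24 mm), so it is the weak one. Firming the grip and pulling along its own axis.

Emit:
{"method": "send_rows", "body": {"moves": [[[0, 0, 0, 0, 0, 0, -1], [0, 0, 0, 0, 0, 0, -1], [0, 0, 0, -0.3, 0, -0.08, -1], [0, 0, 0, -0.5, 0, -0.12, -1], [0, 0, 0, -0.5, 0, -0.12, -1], [0, 0, 0, -0.5, 0, -0.13, -1], [0, 0, 0, -0.5, 0, -0.12, -1], [0, 0, 0, -0.5, 0, -0.13, -1], [0, 0, 0, -0.5, 0, -0.12, -1], [0, 0, 0, -0.5, 0, -0.13, -1], [0, 0, 0, 0, 0, 0, -1]]], "squeeze": 45}}

```text
t: 18.03
position: [0.4688, 0.1298, 0.1899]
tool_rot: [0.82, 0.003, 0.572, -0.007]
force: [0.7, 0.7, -0.9]
gripper_width: 0.256
```

Run:
```python
from h import *
need(*tg(0,.12));print(pose()[2]["qpos"].round(2))
im=env.grab_frame("wrist");cv2.imwrite("pics/w16.png",im)
im=env.grab_frame("side");cv2.imwrite("pics/s16.png",cv2.resize(im[90:290,180:380],None,fx=3,fy=3,interpolation=2))
```

```text
turn/4deg [0.01 0.05 0.03] then shift/20mm [0.03 0.06 0.02] w 0.256 F [ 0.7  0.7 -0.9] t 18.03
[ 0.29  0.76 -1.34  2.3   1.4   1.03 -0.39]
```

View pics/w16.png

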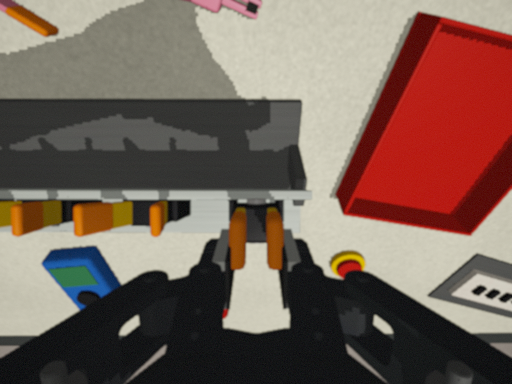

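View pics/s16.png

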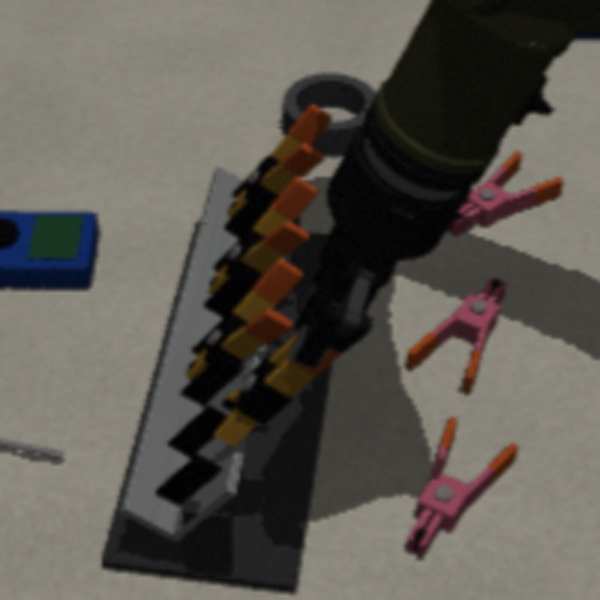

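The weak clamp is held and clear of its channel, and the other three still stand. Lifting it, then planning the tray pose.

```bash
cat >> h.py <<'E'
_a=np.radians(34);_zc=RR.apply([-np.sin(_a),0,np.cos(_a)])
_p0=np.array([.5133,.13,.1251]);_P=clampP(0)
PIV=toolR(20).inv().apply(_P-_p0);ZC=toolR(20).inv().apply(_zc)
def ends(p,R): return p+R.apply(PIV-.048*ZC),p+R.apply(PIV),p+R.apply(PIV+.078*ZC)
def place(jaw,tilt):
    R=toolR(tilt);return np.array(jaw)-R.apply(PIV-.048*ZC),R
E
python3 - <<'E'
from h import *
p,R,s=pose();print(PIV,ZC);print(np.round(ends(p,R),3))
for e in ends(p,R): print(proj("side",e),proj("top",e))
for tilt in (20,34,40):
  print(tilt,place([.55,.346,.03],tilt)[0])
need(np.array([.48,.346,.27]),toolR(34))
E
```

```text
[0.02494085 0.00027434 0.00975596] [-9.70295726e-01 -8.95876955e-19 -2.41921896e-01]
[[0.514 0.128 0.129]
 [0.487 0.129 0.168]
 [0.444 0.13  0.233]]
[[254.8707859  230.65534047]] [[199.78024223 199.9260684 ]]
[[267.33988435 219.60538724]] [[197.24999838 206.46471048]]
[[289.4240826  200.02714227]] [[192.76741879 218.0578616 ]]
20 [0.50546196 0.34641602 0.0898938 ]
34 [0.49229693 0.3466201  0.07733971]
40 [0.48766525 0.34669189 0.07104848]
turn/4deg [ 0.   -3.47  0.05] then shift/20mm [-3.18 10.85  2.57] w 0.259 F [-0.3 -0.9 -1.2] t 18.13
```

Emit:
{"method": "send_rows", "body": {"moves": [[[0, 0, 0, -0.6, 0, 0.22, -1], [0, 0, 0, -0.9, 0, 0.34, -1], [0, 0, 0, -0.9, 0, 0.34, -1], [0, 0, 0, -0.9, 0, 0.34, -1], [0, 0, 0, 0, 0.4, 0, -1], [0, 0, 0, 0, 0.8, 0, -1], [0, 0, 0, 0, 0.8, 0, -1], [0, 0, 0, 0, 0.8, 0, -1], [0, 0, 0, 0, 0.8, 0, -1], [0, 0, 0, 0, 0.8, 0, -1], [0, 0, 0, 0, 0.8, 0, -1], [0, 0, 0, 0, 0.8, 0, -1], [0, 0, 0, 0, 0.8, 0, -1], [0, 0, 0, 0, 0.8, 0, -1], [0, 0, 0, 0, 0.8, 0, -1], [0, 0, 0, 0, 0.8, 0, -1], [0, 0, 0, 0, 0.8, 0, -1], [0, 0, 0, 0, 0.8, 0, -1], [0, 0, 0, 0, 0, 0, -1]]]}}

```text
t: 19.72
position: [0.473, 0.3491, 0.257]
tool_rot: [0.819, 0.004, 0.574, -0.006]
force: [0.2, 0.6, -0.3]
gripper_width: 0.256
```

Run:
```python
from h import *
p,R,s=pose();print(p,s["qpos"].round(2));print(np.round(ends(p,R),3))
for tilt in (20,34,40):
  print(tilt);need(*place([.55,.346,.08],tilt)); need(*place([.55,.346,.02],tilt))
cv2.imwrite("pics/s17.png",env.grab_frame("side"))
for e in ends(p,R): print(proj("side",e))
```

```text
[0.47302481 0.3490746  0.25700359] [-0.17  0.74 -1.25  1.88  1.16  1.22 -0.32]
[[0.518 0.349 0.197]
 [0.491 0.349 0.237]
 [0.447 0.35  0.302]]
20
turn/4deg [ 0.02 -0.   -0.01] then shift/20mm [ 6.06 -0.11 -0.48] w 0.256 F [ 0.2  0.6 -0.3] t 19.72
turn/4deg [ 0.02 -0.   -0.01] then shift/20mm [ 8.88 -0.11 -1.5 ] w 0.256 F [ 0.2  0.6 -0.3] t 19.72
34
turn/4deg [ 0.02 -3.5  -0.01] then shift/20mm [ 5.91 -0.11 -2.83] w 0.256 F [ 0.2  0.6 -0.3] t 19.72
turn/4deg [ 0.02 -3.5  -0.01] then shift/20mm [ 8.4  -0.11 -4.5 ] w 0.256 F [ 0.2  0.6 -0.3] t 19.72
40
turn/4deg [ 0.02 -5.   -0.01] then shift/20mm [ 5.68 -0.11 -3.81] w 0.256 F [ 0.2  0.6 -0.3] t 19.72
turn/4deg [ 0.02 -5.   -0.01] then shift/20mm [ 7.98 -0.11 -5.74] w 0.256 F [ 0.2  0.6 -0.3] t 19.72
[[233.0657198  301.04335403]]
[[247.93749966 289.84095767]]
[[274.92951069 269.4833313 ]]
```

View pics/s17.png

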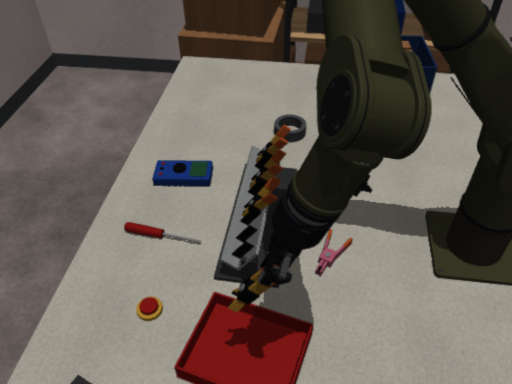

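The clamp is held with its jaw tip at about pixel (236,307), close to the prediction of (233,301). Tilting it flatter and lowering into the tray.

Emit:
{"method": "send_rows", "body": {"moves": [[[0, -1, 0, 0, 0, 0, -1], [0, -1, 0, 0, 0, 0, -1], [0, -1, 0, 0, 0, 0, -1], [0, -1, 0, 0, 0, 0, -1], [0, -1, 0, 0, 0, 0, -1], [0, 0, 0, 0.8, 0, -0.55, -1], [0, 0, 0, 0.8, 0, -0.55, -1], [0, 0, 0, 0.8, -0.1, -0.55, -1], [0, 0, 0, 0.8, 0, -0.55, -1], [0, 0, 0, 0.8, 0, -0.55, -1], [0, 0, 0, 0.8, 0, -0.5, -1], [0, 0, 0, 0.8, 0, -0.5, -1], [0, 0, 0, 0, 0, 0, -1]]]}}

```text
t: 20.85
position: [0.4884, 0.3399, 0.12]
tool_rot: [0.906, 0.0, 0.424, -0.01]
force: [0.2, 0.0, 0.5]
gripper_width: 0.258
```

Run:
```python
from h import *
p,R,s=pose();print(p,s["qpos"].round(2));print(np.round(ends(p,R),3))
need(*place([.55,.346,.02],40))
cv2.imwrite("pics/s18.png",env.grab_frame("side")[200:,120:400].repeat(2,0).repeat(2,1))
cv2.imwrite("pics/w18.png",env.grab_frame("wrist"))
```

```text
[0.48836232 0.3398817  0.11999288] [-0.48  0.98 -0.98  2.24  1.77  1.38 -1.1 ]
[[0.551 0.339 0.079]
 [0.512 0.34  0.107]
 [0.449 0.341 0.153]]
turn/4deg [ 0.04 -0.04  0.12] then shift/20mm [ 2.23  0.34 -1.93] w 0.258 F [0.2 0.  0.5] t 20.85
```

View pics/s18.png

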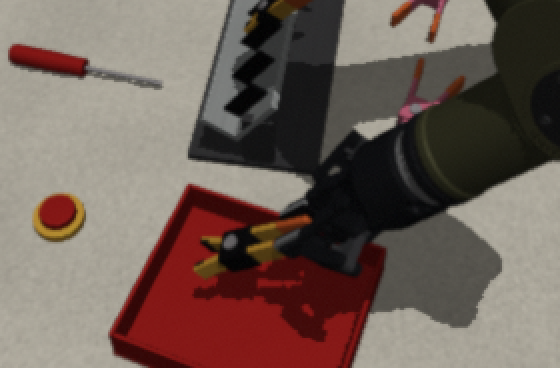

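View pics/w18.png

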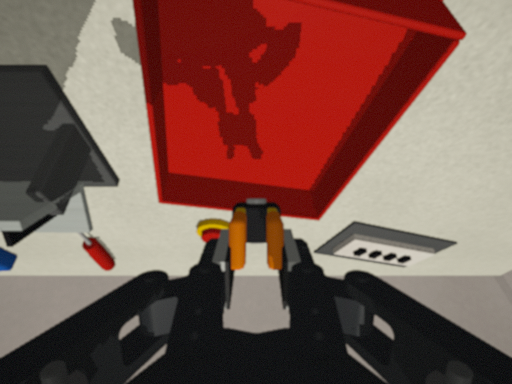

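Emit:
{"method": "send_rows", "body": {"moves": [[[0, 0, 0.1, 0.4, 0.1, -0.35, -1], [0, 0, 0, 0.4, 0.1, -0.35, -1], [0, 0, 0, 0.4, 0.1, -0.35, -1], [0, 0, 0, 0.3, 0, -0.25, -1], [0, 0, 0, 0.3, 0, -0.25, -1], [0, 0, 0, 0.2, 0, -0.2, -1], [0, 0, 0, 0, 0, 0, -1], [0, 0, 0, 0, 0, 0, -1]]]}}

```text
t: 21.62
position: [0.4877, 0.3488, 0.0707]
tool_rot: [0.907, 0.004, 0.422, -0.005]
force: [0.4, -0.8, -0.4]
gripper_width: 0.258
```

Run:
```python
from h import *
p,R,s=pose();print(p,s["force"]);print(np.round(ends(p,R),3))
cv2.imwrite("pics/s19.png",env.grab_frame("side")[200:,120:400].repeat(2,0).repeat(2,1))
```

```text
[0.48768875 0.34880717 0.07066199] [ 0.37862228 -0.81351648 -0.41268976]
[[0.55  0.348 0.03 ]
 [0.511 0.349 0.058]
 [0.448 0.35  0.104]]
```

View pics/s19.png

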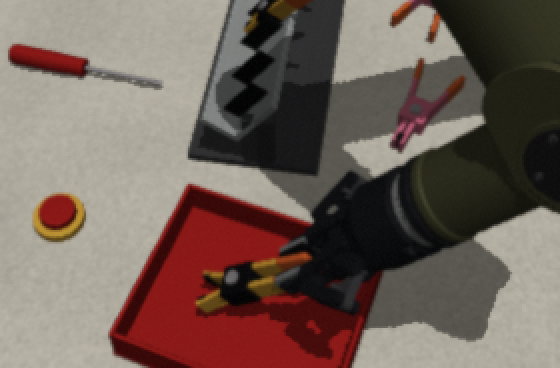

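Emit:
{"method": "send_rows", "body": {"moves": [[[0, 0, 0, 0.15, 0, -0.13, -1], [0, 0, 0, 0.15, 0, -0.13, -1], [0, 0, 0, 0.15, 0, -0.12, -1], [0, 0, 0, 0, 0, 0, -1], [0, 0, 0, 0, 0, 0, -1]]]}}

```text
t: 22.08
position: [0.4878, 0.3488, 0.0589]
tool_rot: [0.907, 0.004, 0.422, -0.005]
force: [0.6, 0.4, -1.0]
gripper_width: 0.259
```

Emit:
{"method": "send_rows", "body": {"moves": [[[0, 0, 0, 0.1, 0, -0.08, -1], [0, 0, 0, 0.1, 0, -0.08, -1], [0, 0, 0, 0, 0, 0, -1], [0, 0, 0, 0, 0, 0, -0.2], [0, 0, 0, 0, 0, 0, 0.1], [0, 0, 0, 0, 0, 0, 0.4], [0, 0, 0, 0, 0, 0, 0.7], [0, 0, 0, 0, 0, 0, 1], [0, 0, 0, 0, 0, 0, 1], [0, 0, 0, 0, 0, 0, 1], [0, 0, 0, 0, 0, 0, 1], [0, 0, 0, 0, 0, 0, 1], [0, 0, 0, 0, 0, 0, 1]]]}}

```text
t: 23.17
position: [0.488, 0.349, 0.0541]
tool_rot: [0.907, 0.004, 0.422, -0.005]
force: [-0.7, 0.8, -0.7]
gripper_width: 1.002
```

Run:
```python
from h import *
cv2.imwrite("pics/s20.png",env.grab_frame("side")[200:,120:400].repeat(2,0).repeat(2,1))
cv2.imwrite("pics/w20.png",env.grab_frame("wrist"))
```

```text
(no output)
```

View pics/s20.png

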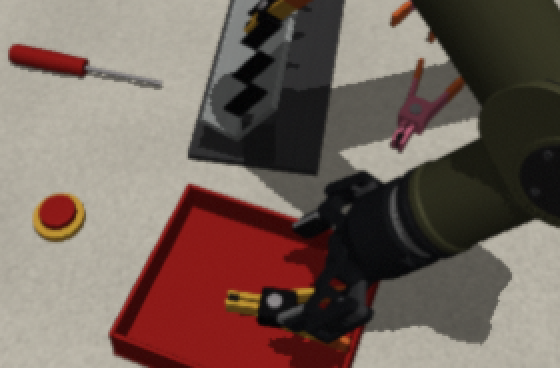

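View pics/w20.png

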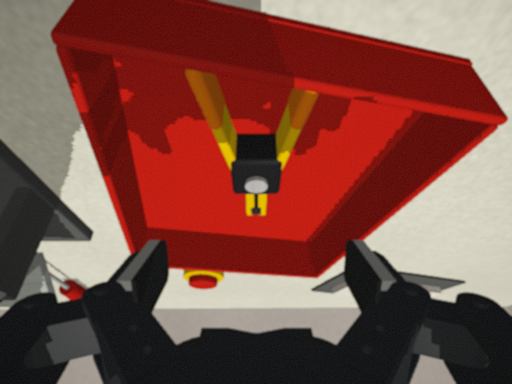

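The clamp has dropped flat in the tray. Its handles lie toward the near wall and its jaws are at wrist pixel (256,205). Retreating straight up to check it.

Emit:
{"method": "send_rows", "body": {"moves": [[[0, 0, 0, -0.3, 0, 0.25, 1], [0, 0, 0, -0.6, 0, 0.5, 1], [0, 0, 0, -0.75, 0, 0.63, 1], [0, 0, 0, -0.75, 0, 0.63, 1], [0, 0, 0, -0.75, 0, 0.63, 1], [0, 0, 0, -0.75, 0, 0.63, 1], [0, 0, 0, -0.75, 0, 0.63, 1], [0, 0, 0, -0.75, 0, 0.63, 1], [0, 0, 0, -0.75, 0, 0.63, 1], [0, 0, 0, -0.75, 0, 0.63, 1], [0, 0, 0, 0, 0, 0, 1], [0, 0, 0, 0, 0, 0, 1]]]}}

```text
t: 24.27
position: [0.4878, 0.3486, 0.2358]
tool_rot: [0.907, 0.005, 0.421, -0.005]
force: [0.2, 0.3, -1.6]
gripper_width: 0.998
```

Run:
```python
from h import *
print(pose()[2]["qpos"].round(2))
cv2.imwrite("pics/s21.png",env.grab_frame("side")[100:,110:].repeat(2,0).repeat(2,1)[:568])
cv2.imwrite("pics/w21.png",env.grab_frame("wrist"))
cv2.imwrite("pics/t21.png",cv2.resize(env.grab_frame("top")[90:260,50:330],None,fx=2.8,fy=2.8,interpolation=2))
```

```text
[-0.41  0.74 -1.08  2.15  1.56  1.29 -0.85]
```

View pics/s21.png

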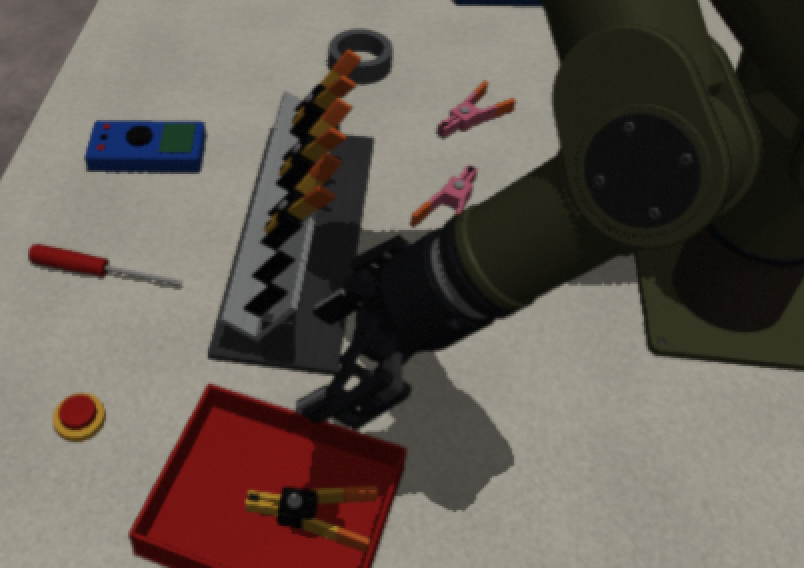

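View pics/w21.png

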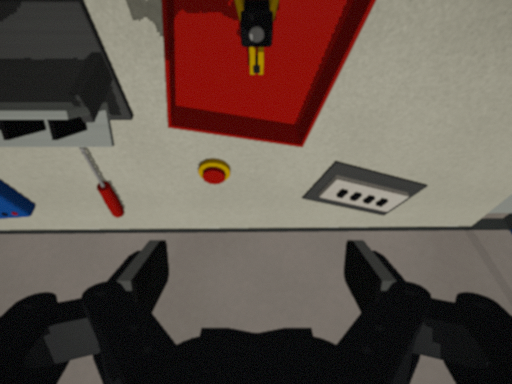

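View pics/t21.png

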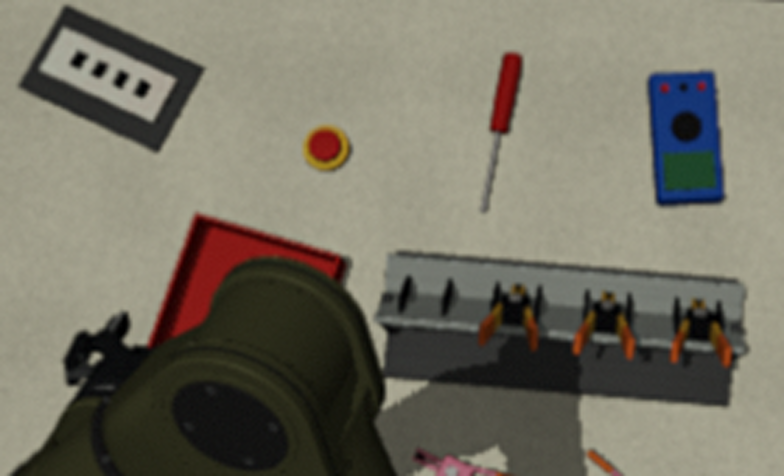

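Run:
```python
from h import *
for z in (.018,.04):
  j=plane("side",(234,349),.018);a=plane("side",(298.5,346),z);b=plane("side",(293.5,372),z);m=(a+b)/2
  print(j,a,b,np.linalg.norm(m-j),np.linalg.norm(a-b))
for z in (.045,):
  print(plane("side",(313,325),z),plane("side",(296,384),z))
```

```text
[0.52512705 0.34635167 0.018     ] [0.39878968 0.3224431  0.018     ] [0.40380237 0.37705673 0.018     ] 0.1238776472805542 0.05484319344399933
[0.52512705 0.34635167 0.018     ] [0.39896927 0.33386974 0.04      ] [0.40385331 0.38708181 0.04      ] 0.12644793233079846 0.05343573905976678
[0.37403124 0.28759816 0.045     ] [0.39730495 0.4111919  0.045     ]
```

Run:
```python
from workcell import env
print(env.finish_job(), env.observe()["t"])
```

```text
the job is handed in; nothing more can be done
the job is handed in; nothing more can be done
```

The weak clamp was the one at y ≈ +0.13 m, the rack position nearest the tray. It now lies flat inside the red reject tray, and I handed the job in at about 24.4 s of the 58 s allowed.

- **Finding it:** I squeezed each clamp in place with 20 N. The other three held at about 0.64–0.65 open (about 55 mm); this one collapsed to its stop at 0.28 (about 24 mm). I pulled it about 80 mm along its own axis, lowered it into the tray and released it.
- **Last checks:** The final side and top pictures show the three sound clamps standing in their channels. The stop button, tape, meter, screwdriver and pink look-alikes appear untouched, and the arm is clear. The clamp's handle ends may be touching the tray's near wall.
- **What disagreed:**
    - The finger tips appeared about 30 mm behind where the stated TCP puts them, so I set the squeeze depth from the pictures.
    - Early in the job, some moves close to the base were cut short near joint limits. I corrected these by using a steeper tool angle.

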